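Stack a parts bin on a loaded one, turned end for end

ROBOT

A 7-joint arm with a two-finger parallel gripper is mounted at the origin on the work surface; the furniture and walls round the work are solid. World frame = base frame: x ahead of the robot, y to its left, z up, the work surface at z = 0. Lengths are in m, angles in degrees, forces in N, time in s.
With the tool pointing down it reaches from about 0.4 to 0.75 m from the base axis. Payload 19.5 kg.
Tool frame: the origin (TCP) lies at the very end of the fingers, on their centre line; the grasp point (between the pads) lies 19 mm behind it; x points along the fingers, y is the direction in which the jaws open and shut, and the axes are right-handed (so a half turn about x gives the same grasp; the last joint's range is limited). The gripper opens to 85 mm and grips with 20 to 120 N. Pads are 22 mm wide; open, the fingers measure 114 mm over their backs; the gripper's body (76 mm by 85 mm) begins 54 mm behind the grasp point. The pads swing forward as they close: fully open they stand 13 mm farther back than shut.
Start: joints at [63.386, 40.479, -1.581, 85.061, 1.261, 54.483, -4.326], TCP at [0.236, -0.524, 0.231] pointing down, gripper open.
Joint ranges: [-155.06, 155.06], [-18.47, 123.98], [-90, 86.84], [0, 140.48], [-83.41, 263.41], [0, 116], [-161.91, 161.91]. Speed limits (degrees/s): [108.29, 108.29, 147.25, 147.25, 172.46, 172.46, 172.46].

INTERFACE

Orientations are given as [roll, pitch, yaw] about the fixed x, y, z axes, in that order (R = Rz(yaw) Ry(pitch) Rx(roll)).
In Python, from plant import robot gives the robot as it stands.
- The arm moves only by the tool step_arm, never from a script. Its argument "rows" is a list that holds one entry, the list of rows, each a list of 7 numbers: the shift along the tool's x, y, z scaled (see below), then the turn, a rotation vector about the tool's x, y, z scaled (see below), then the closure, from -1 (fully open) to 1 (shut). In form: [[[tx, ty, tz, wx, wy, wz, grip], ...]]. A call has 1 to 8 rows; each row shifts and turns the pose as measured when the row begins, along the tool's axes as they then stand; what a row does not reach is not made up. The controller multiplies each number of a shift by 40 mm and each number of a turn by 4 degrees. A row lasts 1/10 s, in which the tool goes at most 50 mm and 8.59 degrees, less where a joint would pass 70% of its speed; a pose out of reach is approached as far as the arm can. A call with a number of a shift or a turn outside -1 to 1 is refused whole. A call with a gripper value outside its range is refused whole. The fingers move at their own pace and stop on an object; "squeeze" is the grip in N (left out, the last holds). Time passes only in rows, so rows that do not move let the fingers close. It gives the time, the measured TCP pose, the force and the opening at its end, in the units of the state.
- robot.get_obs(): the state, without advancing time (a new reading comes with each control period).
- robot.camera(name): name is "scene" or "top"; returns a dict with "pixels" (400x640x3 uint8, blue, green, red), "fovy" (degrees; the focal length in pixels is half the picture's height over the tangent of half this angle, whatever the lens; pixels are square), "cx", "cy" (the principal point, pixels), "rvec" (rotation vector, rad) and "tvec" (3), from world to camera coordinates, as OpenCV has them. Camera axes: x right, y down, z forward; pixel columns grow to the right and rows downward; lengths in m; the calibration is good to about 2 mm. A picture is of the moment at which its call begins. There is no depth.
- robot.hand_in(): hands the job in, once; it reports no verdict.
The state is a dict: "time_s": time; "joint_positions": joint angles; "joint_vel": joint speeds; "joint_torque": joint torques, N m; "tcp_pos": TCP position; "orientation": TCP orientation; "force": force on the tool from outside, world axes, zero at the start; "ft_torque": the same for the moment, N m; "finger_gap": opening from 0.0 (shut) to 1.0 (fully open).
Only numpy, scipy, OpenCV 4.12 (cv2) and the standard library are available. Lean on these libraries where they do the work, as an engineer would, in place of code of your own. Each camera call takes 0.05 s, during which the arm holds its last target.

TASK

Two identical stack-and-nest parts bins stand on the bench; one holds two T-nuts, the other is empty. Lift the empty bin, turn it half round so that its scooped end comes over the high end of the loaded bin, and set it level on the loaded bin's inner lugs, so that it stands stacked above the nuts and does not nest down into them. Leave the loaded bin where it stands.

Things in the scene. Friction and masses are not known exactly. Their poses are not given: they have to be found in the camera images.
- empty_bin_grip (a point): Point in the grip web in the middle of the empty bin, 38 mm above its underside. The web is an upright plate 10 mm thick (bin's x) and 34 mm wide (y), its top 10 mm above this point, free finger room 45 mm on both sides along x; up to 16 mm above the underside it widens to a 20 mm plinth. Bin x points from its scooped front to its high end, z up.
- empty_bin_front (a point): Middle of the front edge of the empty bin, 67 mm from the web toward the bin's -x, 28 mm above its underside: here the end wall is scooped out; the other walls are 60 mm high. Grey plastic bin, 0.22 kg, 158 (x) x 126 (y) x 60 mm over the rim, narrowing to a 120 x 88 mm foot. At the start both fronts point roughly to the robot's right (-y).
- loaded_bin: The bin that holds two black T-nuts (32 x 28 x 20 mm, one each side of its web); same shape and size as the empty one. Loose, stands on the bench. Origin: centre of its underside; x points from its scooped front to its high end, z up. Its web top is 48 mm above the origin.
- loaded_bin_seat (a point): Centre of the loaded bin at lug-top height, 52 mm above its underside, same axes as the bin. Two lugs 12 mm wide on each long wall (x = +44, -15 mm) reach in to 30 mm from the centre line; a bin turned 180 degrees stands on them with its underside at this height, its foot inside the rim with 10 mm play all round. Unturned, its foot slots pass the lugs and it nests about 17 mm lower.
Mind the look-alikes: they are no part of the job. Leave any orange look-alike of the loaded_bin alone.

How it is judged (in metres and radians):
At the end, for the whole second after the job is handed in: The empty bin stands on the loaded bin's lugs, turned half round (within 15 degrees), centred within 16 mm, its grip point 85 to 96 mm above the loaded bin's underside (seated: 90), both level within 5 degrees; the loaded bin stands on the bench within 40 mm of its start (z of empty_bin_grip in the frame of loaded_bin between 0.085 and 0.096 m and x of empty_bin_grip in the frame of loaded_bin between -0.016 and 0.016 m and y of empty_bin_grip in the frame of loaded_bin between -0.016 and 0.016 m and x of empty_bin_front in the frame of loaded_bin above 0.04 m and angle between the x axis of empty_bin_front and the x axis of loaded_bin, either way round below 0.26 rad and angle between each of empty_bin_grip, loaded_bin's own z axis and vertical below 0.09 rad and height (world z) of loaded_bin below 0.008 m and distance of loaded_bin from where it was at the start of the episode below 0.04 m); the robot touches nothing.
It also fails if it takes over 35 s, if anything falls off the work surface, if the arm or the gripper's body presses on something with over 40 N, if the wrist force passes 120 N, or if a joint passes its speed limit or range.

## Working session

There is one attempt and no reset: what is moved stays moved. The work goes in short steps, Python scripts to look and compute and a tool call to move; the robot and the scene stay as the last step left them, time stands still between calls to the robot, and variables do not carry over. Pictures are saved under pics/ and viewed, and the job is handed in when it is done.

Besides the shell and the picture viewer there is one more tool, called after "Call:" as name(argument=value, ...), one argument or row to a line, values as JSON. step_arm: Moves the arm, as the interface text tells. Its arguments: {"type":"object","properties":{"rows":{"type":"array"},"squeeze":{"type":"number"}},"required":["rows"]}

```bash
ls; mkdir -p pics; python3 - <<'E'
from plant import robot
import cv2
print(robot.get_obs())
for n in("scene","top"):
    c=robot.camera(n); cv2.imwrite(f"pics/{n}0.png",c["pixels"]); print(n,c["fovy"],c["cx"],c["cy"],c["rvec"],c["tvec"])
E
```

```text
pics
{'time_s': 0.0, 'joint_positions': array([63.38683877, 40.51459199, -1.58284136, 85.08382918,  1.26045765,
       54.48079738, -4.32595384]), 'joint_vel': array([-0.04765687, -0.09332595, -0.08037832,  0.01935413, -0.06870597,
        0.05114839, -0.00470639]), 'joint_torque': array([ 9.09624323e-04, -8.83214664e+01,  1.23483807e+00, -2.36167574e+01,
        1.68922992e-02,  6.64269843e-03, -1.18194903e-04]), 'tcp_pos': array([ 0.23582408, -0.5241367 ,  0.23082304]), 'orientation': array([-88.55440057,  89.93810393, 115.66975867]), 'force': array([-0.70792529, -0.28014912, -0.22601673]), 'ft_torque': array([ 0.06273089, -0.04324699, -0.01892033]), 'finger_gap': 1.003452766228285}
scene 53.764575917448646 322.54055753834007 197.51416995741505 [ 0.87432935 -2.61749497  0.98909358] [0.22813423 0.31404895 0.90507113]
top 57.47512129745656 325.6810459253845 204.60240459535754 [ 2.13171447 -2.16465215  0.09688272] [-0.12574824  0.42575359  0.85384341]
```

View pics/scene0.png

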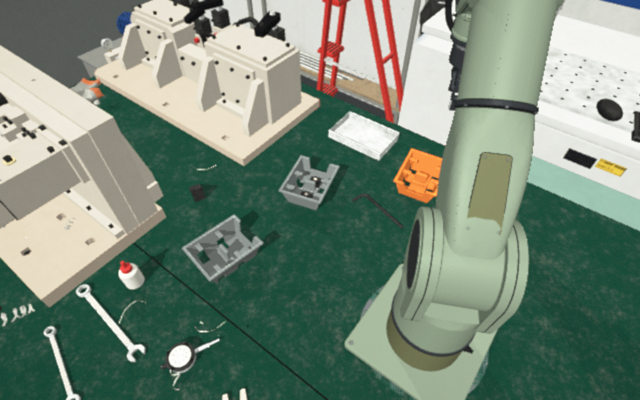

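View pics/top0.png

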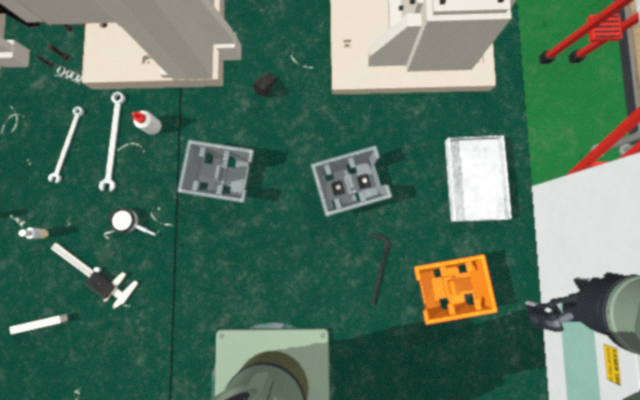

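The scene and top pictures show the empty grey bin at top (216,171) and the loaded one at (350,180), with the orange look-alike at (456,290). Next I'll zoom in for detail.

```bash
cat > h.py <<'E'
import numpy as np,cv2
from plant import robot
def cam(n):
    c=robot.camera(n); f=200/np.tan(np.radians(c["fovy"])/2)
    K=np.array([[f,0,c["cx"]],[0,f,c["cy"]],[0,0,1.]]); R=cv2.Rodrigues(np.array(c["rvec"]))[0]
    return c["pixels"],K,R,np.array(c["tvec"],float)
def plane(uv,z,K,R,t):
    uv=np.atleast_2d(np.array(uv,float)); d=(np.linalg.inv(K)@np.c_[uv,np.ones(len(uv))].T).T@R
    o=-R.T@t; s=(z-o[2])/d[:,2]; return o+s[:,None]*d
def proj(p,K,R,t):
    q=np.atleast_2d(p)@R.T+t; q=q@K.T; return q[:,:2]/q[:,2:]
E
python3 - <<'E'
from h import *
im,K,R,t=cam("top"); print("cam at",-R.T@t)
cv2.imwrite("pics/t1.png",cv2.resize(im[130:225,170:400],None,fx=3.4,fy=3.4,interpolation=cv2.INTER_CUBIC))
hsv=cv2.cvtColor(im,cv2.COLOR_BGR2HSV)
m=((hsv[...,1]<60)&(hsv[...,2]>60)).astype(np.uint8)
m[:130]=0;m[225:]=0;m[:,:170]=0;m[:,400:]=0
n,l,s,c=cv2.connectedComponentsWithStats(m)
for i in range(1,n):
    if s[i,4]>300:
        pts=np.argwhere(l==i)[:,::-1].astype(np.float32)
        print(s[i]); w=plane(pts,0.06,K,R,t)[:,:2].astype(np.float32)
        r=cv2.minAreaRect(w); print(r); print(cv2.boxPoints(r))
im,K,R,t=cam("scene")
cv2.imwrite("pics/s1.png",cv2.resize(im[140:290,170:350],None,fx=4,fy=4,interpolation=cv2.INTER_CUBIC))
E
```

```text
cam at [ 0.32109472 -0.15515893  0.8938407 ]
[ 177  140   77   63 3457]
((0.5048787593841553, 0.12543241679668427), (0.16417162120342255, 0.13057024776935577), 80.39875030517578)
[[0.426817   0.05538535]
 [0.55555826 0.03360751]
 [0.5829405  0.19547948]
 [0.45419925 0.21725732]]
[ 310  146   82   71 3479]
((0.4749526083469391, -0.19216611981391907), (0.13020026683807373, 0.16210050880908966), 15.127947807312012)
[[ 0.39095637 -0.13091415]
 [ 0.4332606  -0.28739715]
 [ 0.5589489  -0.2534181 ]
 [ 0.5166446  -0.09693509]]
```

View pics/t1.png

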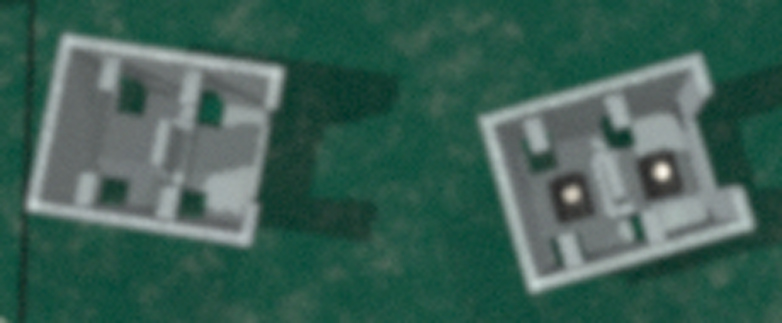

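View pics/s1.png

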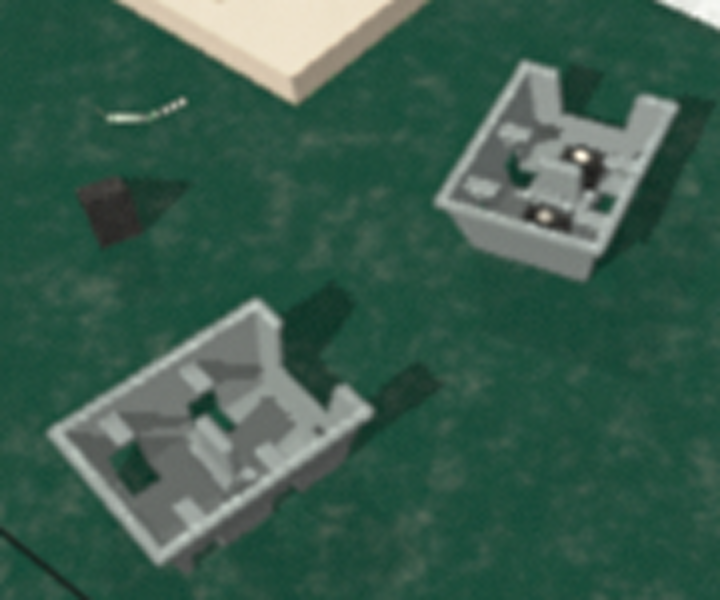

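```bash
cat >> h.py <<'E'
from scipy.spatial.transform import Rotation as Ro
def tool():
    o=robot.get_obs(); return o,Ro.from_euler('xyz',o['orientation'],degrees=True).as_matrix()
E
python3 - <<'E'
from h import *
o,T=tool(); print(T.round(3))
im,K,R,t=cam("top")
def fit(px,off,sc,Kk,z=.06):
    p=np.array(px,float)
    uv=(p+.5)/sc-.5+np.array(off); return plane(uv,z,*Kk)[:,:2]
A=(K,R,t)
E0=fit([(32,207),(66,40),(285,70),(250,243)],(170,130),3.4,A)
L0=fit([(535,292),(482,118),(703,58),(752,222)],(170,130),3.4,A)
im,K2,R2,t2=cam("scene");B=(K2,R2,t2)
# order: high-left(near robot), high-far, front-far, front-near
E1=fit([(163,563),(50,432),(258,302),(372,410)],(170,140),4,B)
L1=fit([(600,252),(437,203),(525,64),(678,104)],(170,140),4,B)
for n,q in(("E top",E0),("E sc",E1),("L top",L0),("L sc",L1)):
    c=q.mean(0); d=(q[0]+q[1]-q[2]-q[3])/2; e=(q[1]+q[2]-q[0]-q[3])/2
    print(n,c.round(4),np.linalg.norm(d).round(4),np.linalg.norm(e).round(4),np.degrees(np.arctan2(d[1],d[0])).round(1),np.degrees(np.arctan2(e[1],e[0])).round(1))
# web tops
print("web E top",fit([(172,150)],(170,130),3.4,A,.048),"L",fit([(609,183)],(170,130),3.4,A,.048))
print("web E sc",fit([(218,450)],(170,140),4,B,.048),"L",fit([(556,182)],(170,140),4,B,.048))
E
```

```text
[[-0.     0.41  -0.912]
 [ 0.001 -0.912 -0.41 ]
 [-1.    -0.001  0.   ]]
E top [0.5042 0.1231] 0.155 0.121 80.3 -10.2
E sc [0.5036 0.1247] 0.155 0.1232 80.2 -9.2
L top [ 0.4754 -0.1935] 0.1557 0.1218 105.7 15.3
L sc [ 0.4747 -0.1925] 0.1559 0.1232 105.1 16.2
web E top [[0.4989631 0.1169772]] L [[ 0.46987426 -0.18780559]]
web E sc [[0.49359049 0.13289745]] L [[ 0.46650266 -0.17605025]]
```

```bash
cat > plan.py <<'E'
from h import *
import sys
# target x y z yaw(of tool y) n
def plan(x,y,z,yaw,n,ease=False):
    o,T=tool(); p=np.array(o['tcp_pos']); ps=np.degrees(np.arctan2(T[1,1],T[0,1]))
    d=(np.array([x,y,z])-p); dy=(yaw-ps+180)%360-180
    print("t",o['time_s'],"pos",p.round(4),"yaw",ps.round(2),"toolx",T[:,0].round(3),"j",o['joint_positions'].round(0),"F",o['force'].round(1),"gap",round(o['finger_gap'],3)); print("remaining",d.round(4),dy.round(2))
    for i in range(n):
        a=np.radians(ps+dy*i/n); w=d/n
        loc=[-w[2],w[0]*np.cos(a)+w[1]*np.sin(a),w[0]*np.sin(a)-w[1]*np.cos(a)]
        print((np.array(loc)/.04).round(2).tolist(),round(-dy/n/4,2))
if __name__=="__main__":
    a=[float(v) for v in sys.argv[1:]]; plan(*a[:4],int(a[4]))
E
python3 plan.py 0.504 0.124 0.18 80.3 37
python3 - <<'E'
from h import *
# overlay check of web-top rectangle & rim
for n in("top","scene"):
    im,K,R,t=cam(n)
    for (c,y) in(((.504,.124),80.3),((.475,-.193),105.3)):
        a=np.radians(y);M=np.array([[np.cos(a),-np.sin(a)],[np.sin(a),np.cos(a)]])
        for hx,hy,z in((.079,.063,.06),(.005,.017,.048)):
            P=np.array([(hx,hy),(hx,-hy),(-hx,-hy),(-hx,hy)])@M.T+c
            uv=proj(np.c_[P,np.full(4,z)],K,R,t)
            cv2.polylines(im,[(uv*16).round().astype(int)],True,(0,0,255),1,cv2.LINE_AA,4)
    cr=im[130:225,170:400] if n=="top" else im[140:290,170:350]
    cv2.imwrite(f"pics/ov_{n}.png",cv2.resize(cr,None,fx=3.4,fy=3.4,interpolation=cv2.INTER_CUBIC))
E
```

```text
t 0.3 pos [ 0.2359 -0.5243  0.2311] yaw -65.78 toolx [-0.  0. -1.] j [63. 40. -2. 85.  1. 54. -4.] F [-0.3  0.4 -0. ] gap 1.0
remaining [ 0.2681  0.6483 -0.0511] 146.08
[0.03, -0.33, -0.34] -0.99
[0.03, -0.3, -0.37] -0.99
[0.03, -0.27, -0.39] -0.99
[0.03, -0.25, -0.4] -0.99
[0.03, -0.22, -0.42] -0.99
[0.03, -0.19, -0.43] -0.99
[0.03, -0.16, -0.45] -0.99
[0.03, -0.13, -0.46] -0.99
[0.03, -0.1, -0.46] -0.99
[0.03, -0.06, -0.47] -0.99
[0.03, -0.03, -0.47] -0.99
[0.03, 0.0, -0.47] -0.99
[0.03, 0.03, -0.47] -0.99
[0.03, 0.07, -0.47] -0.99
[0.03, 0.1, -0.46] -0.99
[0.03, 0.13, -0.46] -0.99
[0.03, 0.16, -0.45] -0.99
[0.03, 0.19, -0.43] -0.99
[0.03, 0.22, -0.42] -0.99
[0.03, 0.25, -0.4] -0.99
[0.03, 0.28, -0.39] -0.99
[0.03, 0.3, -0.37] -0.99
[0.03, 0.33, -0.34] -0.99
[0.03, 0.35, -0.32] -0.99
[0.03, 0.37, -0.3] -0.99
[0.03, 0.39, -0.27] -0.99
[0.03, 0.41, -0.24] -0.99
[0.03, 0.42, -0.21] -0.99
[0.03, 0.44, -0.18] -0.99
[0.03, 0.45, -0.15] -0.99
[0.03, 0.46, -0.12] -0.99
[0.03, 0.47, -0.09] -0.99
[0.03, 0.47, -0.06] -0.99
[0.03, 0.47, -0.02] -0.99
[0.03, 0.47, 0.01] -0.99
[0.03, 0.47, 0.04] -0.99
[0.03, 0.47, 0.07] -0.99
```

View pics/ov_top.png

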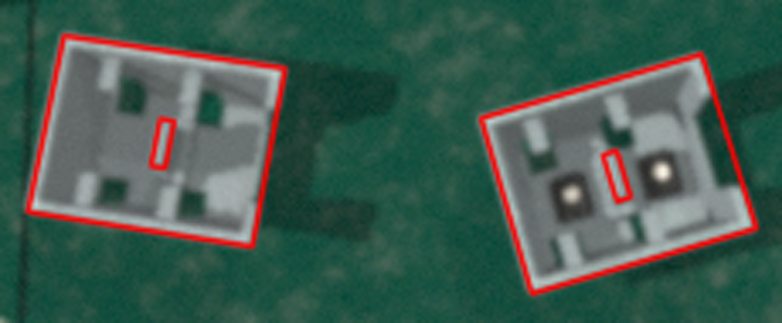

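View pics/ov_scene.png

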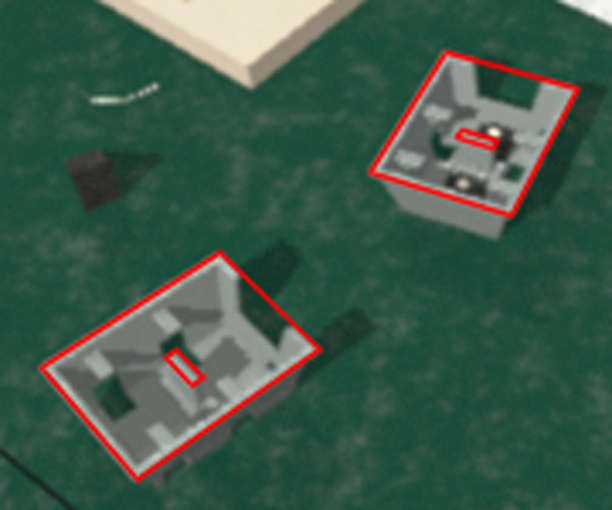

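The red outlines for rim and web match both bins in both views. The empty bin is at (0.504, 0.124) with yaw 80.3°, and the loaded bin is at (0.475, -0.193) with yaw 105.3°. Now moving.

Call:
step_arm(
  rows=[
    [[0,-0.33,-0.34,-1,0,0,-1],[0,-0.3,-0.37,-1,0,0,-1],[0,-0.27,-0.39,-1,0,0,-0.5],[0,-0.25,-0.4,-1,0,0,0],[0,-0.22,-0.42,-1,0,0,0],[0,-0.19,-0.43,-1,0,0,0],[0,-0.16,-0.45,-1,0,0,0],[0,-0.13,-0.46,-1,0,0,0]],
  ],
  squeeze=60,
)

```text
time_s: 1.2
tcp_pos: [0.2928, -0.3797, 0.2308]
orientation: [-0.5, 89.9, -123.3]
force: [1.1, -0.3, 0.6]
finger_gap: 0.5
```

```bash
python3 plan.py 0.504 0.124 0.18 80.3 30|head -18
```

```text
t 1.2 pos [ 0.2928 -0.3797  0.2308] yaw -32.76 toolx [-0.001 -0.001 -1.   ] j [ 55.  33. -11. 104.   8.  44.   7.] F [ 1.1 -0.3  0.6] gap 0.5
remaining [ 0.2112  0.5037 -0.0508] 113.06
[0.04, -0.08, -0.45] -0.94
[0.04, -0.05, -0.45] -0.94
[0.04, -0.02, -0.45] -0.94
[0.04, 0.01, -0.46] -0.94
[0.04, 0.04, -0.45] -0.94
[0.04, 0.07, -0.45] -0.94
[0.04, 0.1, -0.44] -0.94
[0.04, 0.13, -0.44] -0.94
[0.04, 0.16, -0.43] -0.94
[0.04, 0.18, -0.42] -0.94
[0.04, 0.21, -0.4] -0.94
[0.04, 0.24, -0.39] -0.94
[0.04, 0.26, -0.37] -0.94
[0.04, 0.29, -0.35] -0.94
[0.04, 0.31, -0.33] -0.94
[0.04, 0.33, -0.31] -0.94
```

Call:
step_arm(
  rows=[
    [[0,-0.08,-0.45,-1,0,0,0],[0,-0.05,-0.45,-1,0,0,0],[0,-0.02,-0.45,-1,0,0,0],[0,0,-0.45,-1,0,0,0],[0,0.04,-0.45,-1,0,0,0],[0,0.07,-0.45,-1,0,0,0],[0,0.1,-0.45,-1,0,0,0],[0,0.13,-0.45,-1,0,0,0]],
  ],
)

```text
time_s: 2.0
tcp_pos: [0.3482, -0.2329, 0.2308]
orientation: [2.4, 89.9, -85.9]
force: [-0.4, -0.3, 0.3]
finger_gap: 0.498
```

```bash
python3 plan.py 0.504 0.124 0.18 80.3 20|head -18
```

```text
t 2.0 pos [ 0.3482 -0.2329  0.2308] yaw 1.73 toolx [ 0.    -0.002 -1.   ] j [ 42.  29. -20. 115.  15.  39.  14.] F [-0.4 -0.3  0.3] gap 0.498
remaining [ 0.1558  0.3569 -0.0508] 78.57
[0.06, 0.21, -0.44] -0.98
[0.06, 0.24, -0.42] -0.98
[0.06, 0.27, -0.41] -0.98
[0.06, 0.29, -0.39] -0.98
[0.06, 0.32, -0.37] -0.98
[0.06, 0.34, -0.34] -0.98
[0.06, 0.37, -0.32] -0.98
[0.06, 0.39, -0.29] -0.98
[0.06, 0.41, -0.27] -0.98
[0.06, 0.42, -0.24] -0.98
[0.06, 0.44, -0.21] -0.98
[0.06, 0.45, -0.18] -0.98
[0.06, 0.46, -0.15] -0.98
[0.06, 0.47, -0.11] -0.98
[0.06, 0.48, -0.08] -0.98
[0.06, 0.48, -0.05] -0.98
```

Call:
step_arm(
  rows=[
    [[0,0.21,-0.45,-1,0,0,0],[0,0.24,-0.45,-1,0,0,0],[0,0.27,-0.42,-1,0,0,0],[0,0.3,-0.4,-1,0,0,0],[0,0.32,-0.38,-1,0,0,0],[0,0.35,-0.35,-1,0,0,0],[0,0.37,-0.32,-1,0,0,0],[0,0.4,-0.3,-1,0,0,0]],
  ],
)

```text
time_s: 2.8
tcp_pos: [0.4097, -0.0717, 0.2309]
orientation: [-9.2, 89.9, -62.5]
force: [0.9, 0.2, 0.1]
finger_gap: 0.503
```

```bash
python3 plan.py 0.504 0.124 0.18 80.3 12
```

```text
t 2.8 pos [ 0.4097 -0.0717  0.2309] yaw 36.64 toolx [ 0.001 -0.002 -1.   ] j [ 23.  29. -29. 115.  22.  40.  17.] F [0.9 0.2 0.1] gap 0.503
remaining [ 0.0943  0.1957 -0.0509] 43.66
[0.11, 0.4, -0.21] -0.91
[0.11, 0.41, -0.18] -0.91
[0.11, 0.42, -0.16] -0.91
[0.11, 0.43, -0.13] -0.91
[0.11, 0.44, -0.1] -0.91
[0.11, 0.45, -0.07] -0.91
[0.11, 0.45, -0.05] -0.91
[0.11, 0.45, -0.02] -0.91
[0.11, 0.45, 0.01] -0.91
[0.11, 0.45, 0.04] -0.91
[0.11, 0.45, 0.07] -0.91
[0.11, 0.44, 0.1] -0.91
```

Call:
step_arm(
  rows=[
    [[0.1,0.4,-0.21,-1,0,0,0],[0.1,0.42,-0.19,-1,0,0,0],[0.1,0.43,-0.16,-1,0,0,0],[0.1,0.44,-0.13,-1,0,0,0],[0.1,0.45,-0.1,-1,0,0,0],[0.1,0.46,-0.07,-1,0,0,0],[0.1,0.46,-0.05,-1,0,0,0],[0.1,0.46,-0.02,-1,0,0,0]],
  ],
)

```text
time_s: 3.6
tcp_pos: [0.4683, 0.0769, 0.1981]
orientation: [-10.0, 89.8, -28.4]
force: [0.4, -0.3, 0.4]
finger_gap: 0.497
```

```bash
python3 plan.py 0.504 0.124 0.12 80.3 5
```

```text
t 3.6 pos [0.4683 0.0769 0.1981] yaw 71.56 toolx [ 0.004 -0.002 -1.   ] j [  7.  38. -35. 108.  31.  44.  26.] F [ 0.4 -0.3  0.4] gap 0.497
remaining [ 0.0357  0.0471 -0.0781] 8.74
[0.39, 0.28, 0.09] -0.44
[0.39, 0.28, 0.1] -0.44
[0.39, 0.27, 0.11] -0.44
[0.39, 0.27, 0.12] -0.44
[0.39, 0.27, 0.13] -0.44
```

Call:
step_arm(
  rows=[
    [[0.4,0.28,0.1,-0.45,0,0,0],[0.4,0.28,0.1,-0.45,0,0,0],[0.4,0.28,0.11,-0.45,0,0,0],[0.4,0.28,0.12,-0.45,0,0,0],[0.4,0.28,0.13,-0.45,0,0,0],[0,0,0,0,0,0,0]],
  ],
)

```text
time_s: 4.2
tcp_pos: [0.5032, 0.1361, 0.115]
orientation: [21.8, 89.7, 14.2]
force: [-0.3, -0.4, 0.7]
finger_gap: 0.503
```

```bash
python3 plan.py 0.504 0.124 0.022 80.3 5
python3 - <<'E'
from h import *
im,K,R,t=cam("scene")
cv2.imwrite("pics/s2.png",cv2.resize(im[100:290,150:350],None,fx=3,fy=3,interpolation=cv2.INTER_CUBIC))
o,T=tool(); print(T.round(4))
E
```

```text
t 4.2 pos [0.5032 0.1361 0.115 ] yaw 82.36 toolx [ 0.004  0.001 -1.   ] j [ -1.  49. -32. 104.  40.  39.  26.] F [-0.3 -0.4  0.7] gap 0.503
remaining [ 0.0008 -0.0121 -0.093 ] -2.06
[0.46, -0.06, 0.01] 0.1
[0.46, -0.06, 0.01] 0.1
[0.46, -0.06, 0.01] 0.1
[0.46, -0.06, 0.01] 0.1
[0.46, -0.06, 0.01] 0.1
[[ 5.000e-03  1.345e-01  9.909e-01]
 [ 9.000e-04  9.909e-01 -1.345e-01]
 [-1.000e+00  1.600e-03  4.800e-03]]
```

View pics/s2.png

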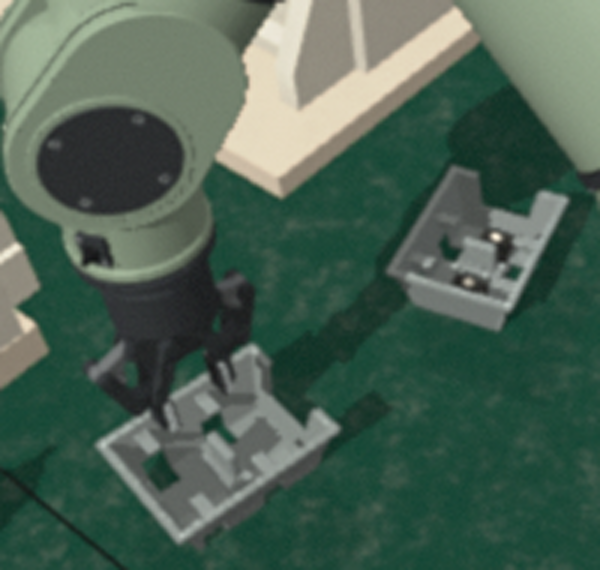

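The fingers straddle the web, about 12 mm too far along +y. I'll centre first and then descend.

Call:
step_arm(
  rows=[
    [[0,-0.3,0.05,0.5,0,0,0],[0.4,0,0,0,0,0,0],[0.2,0,0,0,0,0,0],[0,0,0,0,0,0,0]],
  ],
)

```text
time_s: 4.65
tcp_pos: [0.5034, 0.1197, 0.0942]
orientation: [10.3, 89.5, 0.1]
force: [0.3, -0.4, 0.3]
finger_gap: 0.494
```

```bash
python3 plan.py 0.504 0.124 0.022 80.3 4;python3 -c "
from h import *
print(tool()[1].round(4))"
```

```text
t 4.65 pos [0.5034 0.1197 0.0942] yaw 79.81 toolx [ 0.008  0.    -1.   ] j [ -1.  50. -30. 105.  42.  35.  23.] F [ 0.3 -0.4  0.3] gap 0.494
remaining [ 0.0006  0.0043 -0.0722] 0.49
[0.45, 0.03, -0.0] -0.03
[0.45, 0.03, -0.0] -0.03
[0.45, 0.03, -0.0] -0.03
[0.45, 0.03, -0.0] -0.03
[[ 0.0079  0.1769  0.9842]
 [ 0.      0.9842 -0.1769]
 [-1.      0.0014  0.0078]]
```

Call:
step_arm(
  rows=[
    [[0.3,0.1,0,-0.1,0.1,0,0],[0.4,0,0,0,0,0,0],[0.4,0,0,0,0,0,0],[0.3,0,0,0,0,0,0],[0,0,0,0,0,0,0]],
  ],
)

```text
time_s: 5.15
tcp_pos: [0.5053, 0.1237, 0.0366]
orientation: [49.9, 89.8, 40.0]
force: [-0.2, -0.7, 1.1]
finger_gap: 0.502
```

```bash
python3 plan.py 0.504 0.124 0.022 80.3 2;python3 - <<'E'
from h import *
im,K,R,t=cam("scene")
cv2.imwrite("pics/s3.png",cv2.resize(im[150:290,150:290],None,fx=4,fy=4,interpolation=cv2.INTER_CUBIC))
E
```

```text
t 5.15 pos [0.5053 0.1237 0.0366] yaw 80.13 toolx [ 0.002  0.002 -1.   ] j [ -4.  56. -25. 106.  46.  29.  19.] F [-0.2 -0.7  1.1] gap 0.502
remaining [-0.0013  0.0003 -0.0146] 0.17
[0.18, 0.0, -0.02] -0.02
[0.18, 0.0, -0.02] -0.02
```

View pics/s3.png

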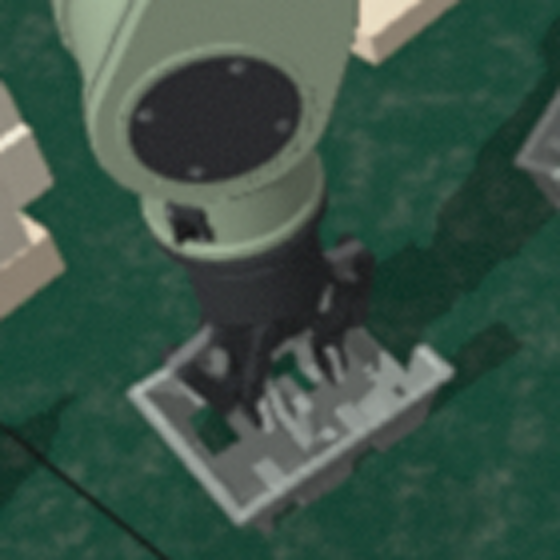

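The fingers are inside the bin with the web between them. I'll go down the last 14 mm and close.

Call:
step_arm(
  rows=[
    [[0.25,0,0,0,0,0,0],[0.15,0,0,0,0,0,0],[0,0,0,0,0,0,0.3],[0,0,0,0,0,0,1],[0,0,0,0,0,0,1],[0,0,0,0,0,0,1],[0,0,0,0,0,0,1]],
  ],
  squeeze=60,
)

```text
time_s: 5.9
tcp_pos: [0.5065, 0.124, 0.0218]
orientation: [38.4, 89.7, 28.5]
force: [0.3, -0.2, -2.0]
finger_gap: 0.102
```

```bash
python3 plan.py 0.504 0.124 0.022 80.3 1
```

```text
t 5.9 pos [0.5065 0.124  0.0218] yaw 80.11 toolx [ 0.005  0.003 -1.   ] j [ -5.  57. -24. 106.  48.  27.  18.] F [ 0.3 -0.2 -2. ] gap 0.102
remaining [-0.0025 -0.      0.0002] 0.19
[-0.0, -0.01, -0.06] -0.05
```

Gap 0.102 is about 9 mm, so the web is gripped. Lifting.

Call:
step_arm(
  rows=[
    [[-0.2,0,0,0,0,0,1],[-0.4,0,0,0,0.05,0,1],[-0.5,0,0,0,0,0,1],[-0.6,0,0,0,0,0,1],[-0.6,0,0,0,0,0,1],[-0.6,0,0,0,0,0,1],[-0.6,0,0,0,0,0,1],[-0.4,0,0,0,0,0,1]],
  ],
)

```text
time_s: 6.7
tcp_pos: [0.5042, 0.1233, 0.1862]
orientation: [133.5, 89.8, 123.7]
force: [-0.5, -0.2, -2.0]
finger_gap: 0.108
```

```bash
python3 plan.py 0.475 -0.193 0.17 -74.7 42 | head -18; python3 - <<'E'
from h import *
for n in("scene","top"):
    im,K,R,t=cam(n)
    cv2.imwrite(f"pics/l_{n}.png",im)
E
```

```text
t 6.7 pos [0.5042 0.1233 0.1862] yaw 80.24 toolx [-0.002  0.003 -1.   ] j [  3.  43. -37. 100.  33.  49.  31.] F [-0.5 -0.2 -2. ] gap 0.108
remaining [-0.0292 -0.3163 -0.0162] -154.94
[0.01, -0.19, 0.01] 0.92
[0.01, -0.19, 0.03] 0.92
[0.01, -0.19, 0.04] 0.92
[0.01, -0.18, 0.05] 0.92
[0.01, -0.18, 0.06] 0.92
[0.01, -0.17, 0.07] 0.92
[0.01, -0.17, 0.08] 0.92
[0.01, -0.16, 0.1] 0.92
[0.01, -0.16, 0.11] 0.92
[0.01, -0.15, 0.12] 0.92
[0.01, -0.14, 0.12] 0.92
[0.01, -0.13, 0.13] 0.92
[0.01, -0.12, 0.14] 0.92
[0.01, -0.12, 0.15] 0.92
[0.01, -0.11, 0.16] 0.92
[0.01, -0.1, 0.16] 0.92
```

View pics/l_scene.png

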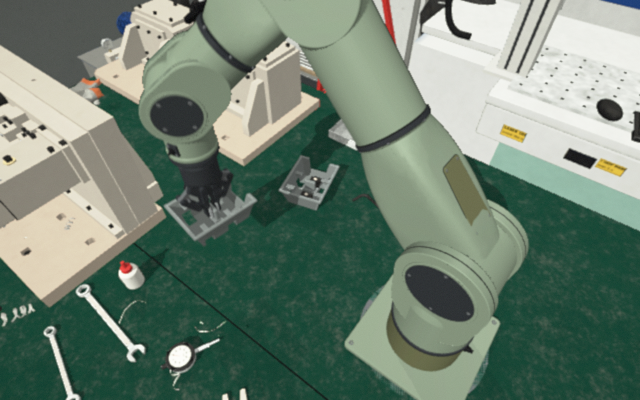

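View pics/l_top.png

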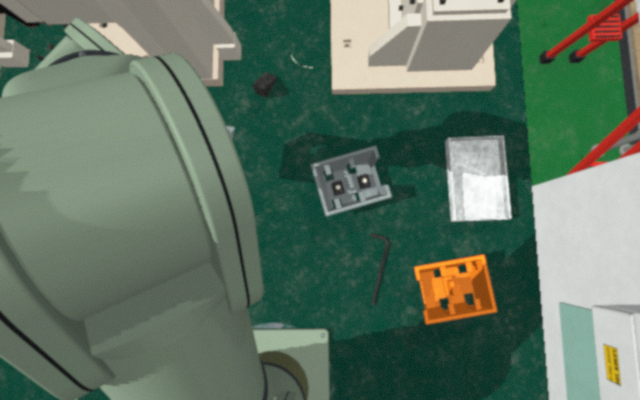

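The scene picture shows the bin lifted and level at about (212,210); the loaded bin hasn't moved. Now the turn and transfer.

Call:
step_arm(
  rows=[
    [[0,-0.2,0.01,1,0,0,1],[0,-0.2,0.03,1,0,0,1],[0,-0.2,0.04,1,0,0,1],[0,-0.2,0.05,1,0,0,1],[0,-0.2,0.07,1,0,0,1],[0,-0.19,0.09,1,0,0,1],[0,-0.18,0.1,1,0,0,1],[0,-0.17,0.11,1,0,0,1]],
  ],
)

```text
time_s: 7.6
tcp_pos: [0.4944, 0.0556, 0.1828]
orientation: [-160.7, 89.6, 156.5]
force: [-0.7, -0.0, -1.9]
finger_gap: 0.106
```

```bash
python3 plan.py 0.475 -0.193 0.18 -74.7 32 | head -10
```

```text
t 7.6 pos [0.4944 0.0556 0.1828] yaw 47.18 toolx [-0.006  0.003 -1.   ] j [  6.  40. -28. 104.  26.  43.  11.] F [-0.7 -0.  -1.9] gap 0.106
remaining [-0.0194 -0.2486 -0.0028] -121.88
[0.0, -0.15, 0.12] 0.95
[0.0, -0.14, 0.13] 0.95
[0.0, -0.14, 0.14] 0.95
[0.0, -0.13, 0.15] 0.95
[0.0, -0.12, 0.16] 0.95
[0.0, -0.1, 0.16] 0.95
[0.0, -0.09, 0.17] 0.95
[0.0, -0.08, 0.18] 0.95
```

Call:
step_arm(
  rows=[
    [[0,-0.15,0.12,1,0,0,1],[0,-0.14,0.13,1,0,0,1],[0,-0.14,0.14,1,0,0,1],[0,-0.13,0.15,1,0,0,1],[0,-0.12,0.16,1,0,0,1],[0,-0.1,0.17,1,0,0,1],[0,-0.09,0.18,1,0,0,1],[0,-0.08,0.19,1,0,0,1]],
  ],
)

```text
time_s: 8.4
tcp_pos: [0.4852, -0.0107, 0.1786]
orientation: [-110.3, 89.2, 173.5]
force: [-0.4, 0.3, -2.7]
finger_gap: 0.101
```

```bash
python3 plan.py 0.475 -0.193 0.18 -74.7 23 | head -10
```

```text
t 8.4 pos [ 0.4852 -0.0107  0.1786] yaw 13.88 toolx [-0.014  0.002 -1.   ] j [  8.  39. -19. 106.  19.  39.  -8.] F [-0.4  0.3 -2.7] gap 0.101
remaining [-0.0102 -0.1823  0.0014] -88.58
[-0.0, -0.06, 0.19] 0.96
[-0.0, -0.05, 0.19] 0.96
[-0.0, -0.03, 0.2] 0.96
[-0.0, -0.02, 0.2] 0.96
[-0.0, -0.01, 0.2] 0.96
[-0.0, 0.01, 0.2] 0.96
[-0.0, 0.02, 0.2] 0.96
[-0.0, 0.03, 0.2] 0.96
```

Call:
step_arm(
  rows=[
    [[0,-0.06,0.19,1,0,0.1,1],[0,-0.05,0.2,1,0,0.1,1],[0,-0.03,0.2,1,0,0.05,1],[0,-0.02,0.2,1,0,0.05,1],[0,-0.01,0.2,1,0,0.03,1],[0,0,0.2,1,0,0.03,1],[0,0.02,0.2,1,0,0.03,1],[0,0.03,0.2,1,0,0,1]],
  ],
)

```text
time_s: 9.2
tcp_pos: [0.4758, -0.0777, 0.1745]
orientation: [134.4, 89.6, 24.9]
force: [0.2, 0.3, -2.8]
finger_gap: 0.107
```

```bash
python3 plan.py 0.475 -0.193 0.18 -74.7 14 | head -10
```

```text
t 9.2 pos [ 0.4758 -0.0777  0.1745] yaw -19.45 toolx [ 0.006  0.003 -1.   ] j [ 11.  38. -10. 108.  10.  34. -24.] F [ 0.2  0.3 -2.8] gap 0.107
remaining [-0.0008 -0.1153  0.0055] -55.25
[-0.01, 0.07, 0.19] 0.99
[-0.01, 0.08, 0.19] 0.99
[-0.01, 0.09, 0.18] 0.99
[-0.01, 0.11, 0.18] 0.99
[-0.01, 0.12, 0.17] 0.99
[-0.01, 0.13, 0.16] 0.99
[-0.01, 0.14, 0.15] 0.99
[-0.01, 0.15, 0.14] 0.99
```

Call:
step_arm(
  rows=[
    [[-0.02,0.07,0.19,1,0,-0.03,1],[-0.02,0.08,0.19,1,0,-0.03,1],[-0.02,0.09,0.19,1,0,0,1],[-0.02,0.11,0.18,1,0,0,1],[-0.02,0.12,0.17,1,0,0,1],[-0.02,0.13,0.16,1,0,0,1],[-0.02,0.14,0.15,1,0,0,1],[-0.02,0.15,0.14,1,0,0,1]],
  ],
)

```text
time_s: 10.0
tcp_pos: [0.4709, -0.1462, 0.1768]
orientation: [-72.5, 89.5, 144.7]
force: [-0.4, -0.2, -2.1]
finger_gap: 0.102
```

```bash
python3 plan.py 0.475 -0.193 0.17 -74.7 6 | head -10;python3 -c "
from h import *
print(tool()[1].round(4))"
```

```text
t 10.0 pos [ 0.4709 -0.1462  0.1768] yaw -52.78 toolx [-0.007  0.005 -1.   ] j [ 14.  38.  -1. 106.   1.  36. -40.] F [-0.4 -0.2 -2.1] gap 0.102
remaining [ 0.0041 -0.0468 -0.0068] -21.92
[0.03, 0.17, 0.1] 0.91
[0.03, 0.17, 0.09] 0.91
[0.03, 0.18, 0.08] 0.91
[0.03, 0.18, 0.07] 0.91
[0.03, 0.19, 0.06] 0.91
[0.03, 0.19, 0.05] 0.91
[[-0.0068  0.6049 -0.7963]
 [ 0.0048 -0.7963 -0.6049]
 [-1.     -0.0079  0.0025]]
```

Call:
step_arm(
  rows=[
    [[0,0.18,0.1,0.9,0.02,0.05,1],[0,0.18,0.09,0.9,0,0.05,1],[0,0.18,0.08,0.9,0,0,1],[0,0.18,0.07,0.9,0,0,1],[0,0.18,0.06,0.9,0,0,1],[0,0.15,0.05,0.6,0,0,1],[0,0,0,0,0,0,1],[0,0,0,0,0,0,1]],
  ],
)

```text
time_s: 10.8
tcp_pos: [0.4719, -0.1937, 0.1731]
orientation: [-15.0, 89.5, -179.1]
force: [0.1, 0.5, -2.0]
finger_gap: 0.107
```

```bash
python3 plan.py 0.475 -0.193 0.17 -74.7 1 | head -10;python3 - <<'E'
from h import *
print(tool()[1].round(4))
for n in("scene","top"):
    im,K,R,t=cam(n)
    cv2.imwrite(f"pics/p_{n}.png",im)
im=cv2.imread("pics/p_scene.png");cv2.imwrite("pics/p_z.png",cv2.resize(im[80:230,230:390],None,fx=4,fy=4,interpolation=cv2.INTER_CUBIC))
E
```

```text
t 10.8 pos [ 0.4719 -0.1937  0.1731] yaw -74.13 toolx [-0.009 -0.    -1.   ] j [ 16.  40.   5. 102.  -5.  38. -50.] F [ 0.1  0.5 -2. ] gap 0.107
remaining [ 0.0031  0.0007 -0.0031] -0.57
[0.08, 0.0, -0.08] 0.14
[[-9.300e-03  2.734e-01 -9.618e-01]
 [-1.000e-04 -9.619e-01 -2.734e-01]
 [-1.000e+00 -2.400e-03  9.000e-03]]
```

View pics/p_z.png

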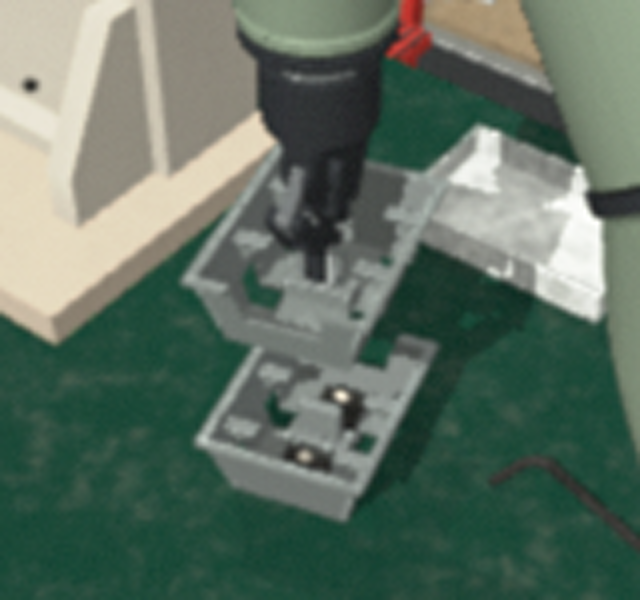

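View pics/p_top.png

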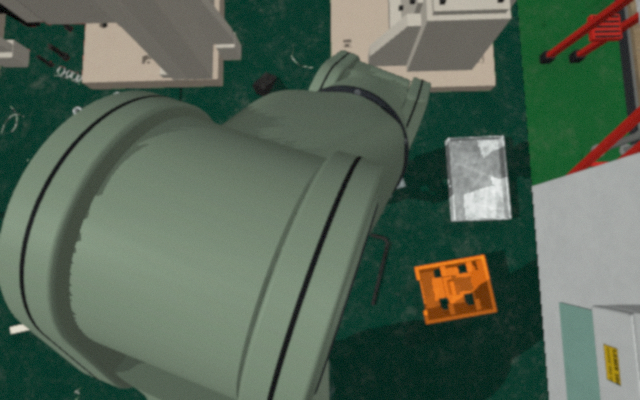

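The held bin is above the loaded one with its scoop over the high end. I'll check the predicted rim against the picture.

```bash
python3 - <<'E'
from h import *
im,K,R,t=cam("scene")
o,T=tool(); p=np.array(o['tcp_pos'])
for hx,hy,h in((.079,.063,.060),(.060,.044,0)):
    P=[]
    for a,b in((hx,hy),(hx,-hy),(-hx,-hy),(-hx,hy)):
        # bin: x=tool y, z=-tool x, y = z cross x = -x_t cross y_t = -tool z
        P.append(p+T[:,2]*-.0025+T[:,1]*a-T[:,2]*b-T[:,0]*(h-.022))
    uv=proj(np.array(P),K,R,t); cv2.polylines(im,[(uv*16).round().astype(int)],True,(0,0,255),1,cv2.LINE_AA,4)
cv2.imwrite("pics/p_ov.png",cv2.resize(im[80:230,230:390],None,fx=4,fy=4,interpolation=cv2.INTER_CUBIC))
E
```

```text
(no output)
```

View pics/p_ov.png

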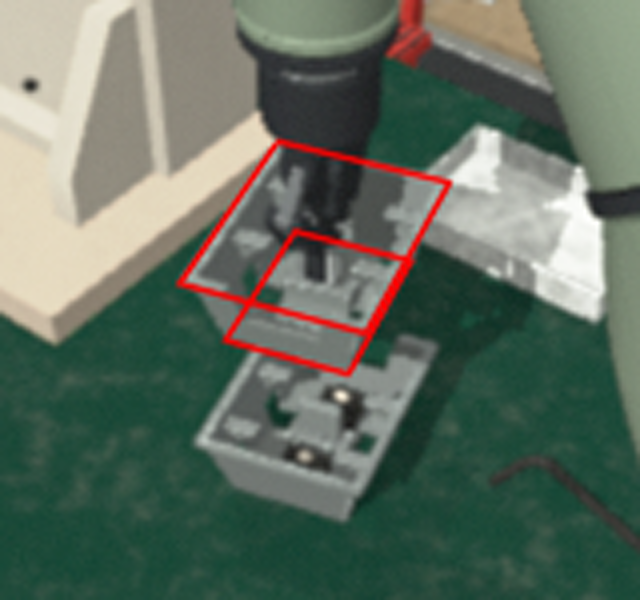

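The overlay agrees to within a few mm against 10 mm of play. Levelling and descending.

Call:
step_arm(
  rows=[
    [[0.2,0,0,0.12,0.12,0.02,1],[0.5,0,0,0,0.03,0,1],[0.5,0,0,0,0.03,0,1],[0.4,0,0,0,0,0,1],[0.2,0,0,0,0,0,1],[0,0,0,0,0,0,1],[0,0,0,0,0,0,1]],
  ],
)

```text
time_s: 11.65
tcp_pos: [0.4732, -0.1922, 0.1002]
orientation: [-179.6, 89.6, 16.1]
force: [0.3, 0.4, -1.9]
finger_gap: 0.107
```

```bash
python3 plan.py 0.4726 -0.1937 0.074 -74.7 1 | head -10;python3 - <<'E'
from h import *
print(tool()[1].round(4))
im,K,R,t=cam("scene")
o,T=tool(); p=np.array(o['tcp_pos'])
cv2.imwrite("pics/q.png",cv2.resize(im[80:230,230:390],None,fx=4,fy=4,interpolation=cv2.INTER_CUBIC))
E
```

```text
t 11.65 pos [ 0.4732 -0.1922  0.1002] yaw -74.29 toolx [ 0.007  0.002 -1.   ] j [ 17.  47.   3. 107.  -6.  26. -50.] F [ 0.3  0.4 -1.9] gap 0.107
remaining [-0.0006 -0.0015 -0.0262] -0.41
[0.65, 0.03, 0.03] 0.1
[[ 6.800e-03  2.707e-01 -9.626e-01]
 [ 2.000e-03 -9.627e-01 -2.707e-01]
 [-1.000e+00 -1.000e-04 -7.000e-03]]
```

View pics/q.png

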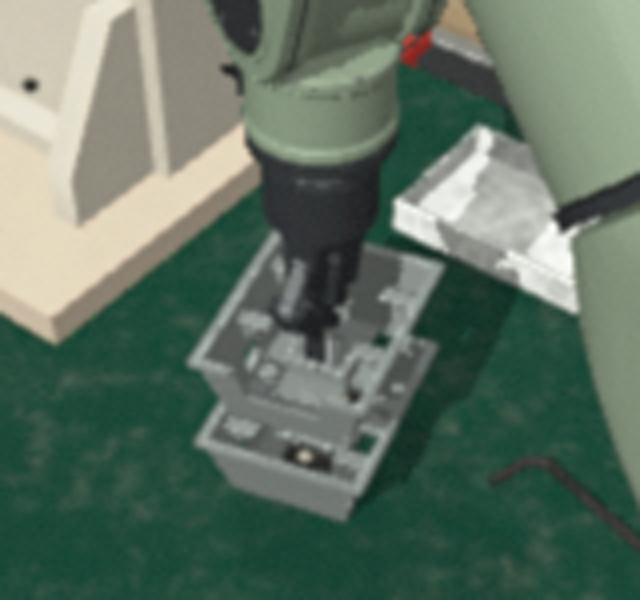

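Aligned: the foot is heading inside the lower rim. Final lowering, gently.

Call:
step_arm(
  rows=[
    [[0.2,0.02,0.02,0.1,-0.08,0,1],[0.2,0,0,0,-0.02,0,1],[0.15,0,0,0,0,0,1],[0.05,0,0,0,0,0,1],[0,0,0,0,0,0,1]],
  ],
)

```text
time_s: 12.2
tcp_pos: [0.4733, -0.1934, 0.0753]
orientation: [134.6, 89.9, -30.1]
force: [0.0, 0.0, -1.4]
finger_gap: 0.107
```

```bash
python3 plan.py 0.4726 -0.1937 0.074 -74.7 1 | head -10;python3 - <<'E'
from h import *
print(tool()[1].round(4))
im,K,R,t=cam("scene")
cv2.imwrite("pics/q2.png",cv2.resize(im[80:230,230:390],None,fx=4,fy=4,interpolation=cv2.INTER_CUBIC))
E
```

```text
t 12.2 pos [ 0.4733 -0.1934  0.0753] yaw -74.72 toolx [ 0.001 -0.001 -1.   ] j [ 17.  50.   3. 107.  -6.  23. -50.] F [ 0.   0.  -1.4] gap 0.107
remaining [-0.0007 -0.0003 -0.0013] 0.02
[0.03, 0.0, 0.02] -0.0
[[ 1.300e-03  2.636e-01 -9.646e-01]
 [-8.000e-04 -9.646e-01 -2.636e-01]
 [-1.000e+00  1.100e-03 -1.100e-03]]
```

View pics/q2.png

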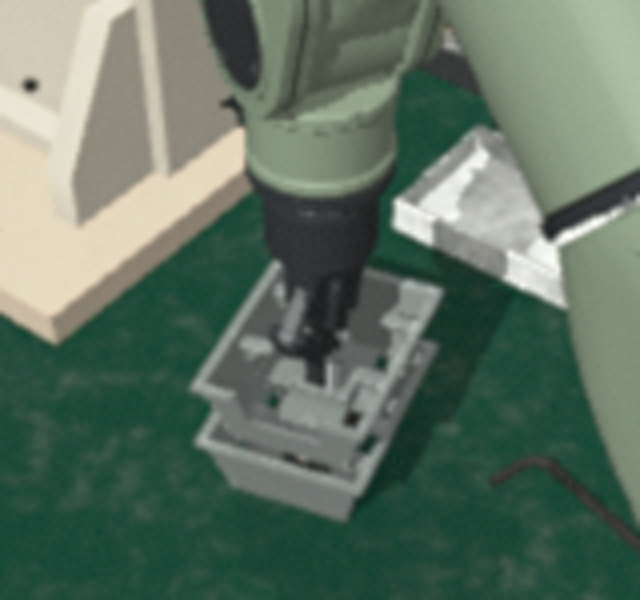

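Call:
step_arm(
  rows=[
    [[0.04,0,0,0,0,0,1],[0.04,0,0,0,0,0,1],[0,0,0,0,0,0,1]],
  ],
  squeeze=20,
)

```text
time_s: 12.55
tcp_pos: [0.4737, -0.1936, 0.0737]
orientation: [142.8, 89.8, -21.9]
force: [0.2, -0.2, -2.1]
finger_gap: 0.109
```

Call:
step_arm(
  rows=[
    [[0.05,0,0,0,0,0,1],[0.04,0,0,0,0,0,1],[0,0,0,0,0,0,1]],
  ],
)

```text
time_s: 12.85
tcp_pos: [0.474, -0.1936, 0.0739]
orientation: [147.7, 89.6, -17.0]
force: [-0.2, 0.1, -2.2]
finger_gap: 0.103
```

Call:
step_arm(
  rows=[
    [[0.1,0,0,0,0,0,1],[0.1,0,0,0,0,0,1],[0,0,0,0,0,0,1]],
  ],
)

```text
time_s: 13.15
tcp_pos: [0.4757, -0.1936, 0.0715]
orientation: [151.3, 89.2, -13.4]
force: [-0.5, -0.2, -1.5]
finger_gap: 0.102
```

```bash
python3 plan.py 0.4726 -0.1937 0.074 -74.7 1 | head -10;python3 - <<'E'
from h import *
im,K,R,t=cam("scene")
cv2.imwrite("pics/q3.png",cv2.resize(im[80:230,230:390],None,fx=4,fy=4,interpolation=cv2.INTER_CUBIC))
E
```

```text
t 13.15 pos [ 0.4757 -0.1936  0.0715] yaw -74.73 toolx [ 0.013 -0.003 -1.   ] j [ 17.  50.   3. 108.  -6.  22. -50.] F [-0.5 -0.2 -1.5] gap 0.102
remaining [-0.0031 -0.0001  0.0025] 0.03
[-0.06, -0.02, 0.07] -0.01
```

View pics/q3.png

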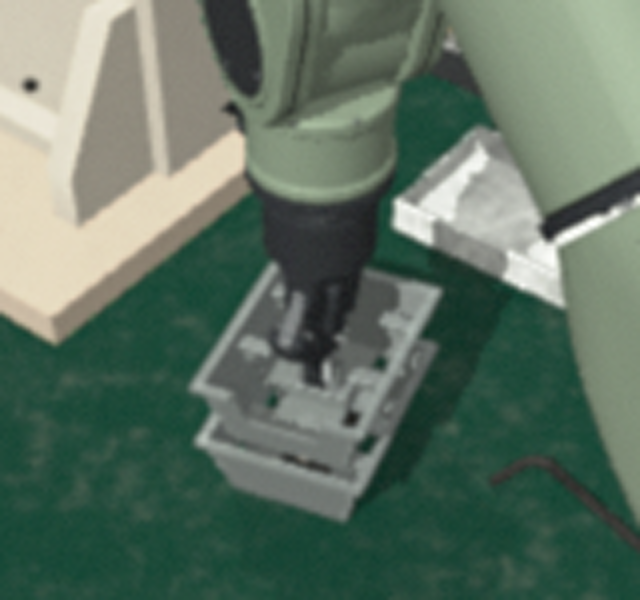

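The TCP dropped 4 mm while the rim corner stayed at crop (195,388), so the bin is seated and the pads are slipping on the web. Releasing and withdrawing straight up.

Call:
step_arm(
  rows=[
    [[0,0,0,0,-0.1,0,0.6],[0,0,0,0,0,0,0.3],[0,0,0,0,0,0,0],[0,0,0,0,0,0,0],[-0.2,0,0,0,0,0,0],[-0.4,0,0,0,0,0,0],[-0.5,0,0,0,0,0,0],[-0.6,0,0,0,0,0,0]],
  ],
)

```text
time_s: 14.0
tcp_pos: [0.4742, -0.193, 0.1399]
orientation: [93.0, 89.8, -71.7]
force: [-0.2, 0.3, 0.0]
finger_gap: 0.497
```

Call:
step_arm(
  rows=[
    [[-0.7,0,0,0,0,0,0],[-0.7,0,0,0,0,0,0],[-0.7,0,0,0,0,0,0],[-0.7,0,0,0,0,0,0],[-0.4,0,0,0,0,0,0],[0,0,0,0,0,0,0]],
  ],
)

```text
time_s: 14.6
tcp_pos: [0.4733, -0.1926, 0.2791]
orientation: [123.5, 89.5, -41.2]
force: [-0.4, 0.5, -0.8]
finger_gap: 0.497
```

```bash
python3 plan.py 0.35 -0.45 0.28 -74.7 10; python3 - <<'E'
from h import *
for n in("scene","top"):
    im,K,R,t=cam(n); cv2.imwrite(f"pics/r_{n}.png",im)
im=cv2.imread("pics/r_scene.png");cv2.imwrite("pics/r_z.png",cv2.resize(im[80:230,230:390],None,fx=4,fy=4,interpolation=cv2.INTER_CUBIC))
E
```

```text
t 14.6 pos [ 0.4733 -0.1926  0.2791] yaw -74.78 toolx [ 0.006 -0.005 -1.   ] j [ 14.  32.   7.  94.  -4.  54. -52.] F [-0.4  0.5 -0.8] gap 0.497
remaining [-0.1233 -0.2574  0.0009] 0.08
[-0.0, 0.54, 0.47] -0.0
[-0.0, 0.54, 0.47] -0.0
[-0.0, 0.54, 0.47] -0.0
[-0.0, 0.54, 0.47] -0.0
[-0.0, 0.54, 0.47] -0.0
[-0.0, 0.54, 0.47] -0.0
[-0.0, 0.54, 0.47] -0.0
[-0.0, 0.54, 0.47] -0.0
[-0.0, 0.54, 0.47] -0.0
[-0.0, 0.54, 0.47] -0.0
```

View pics/r_z.png

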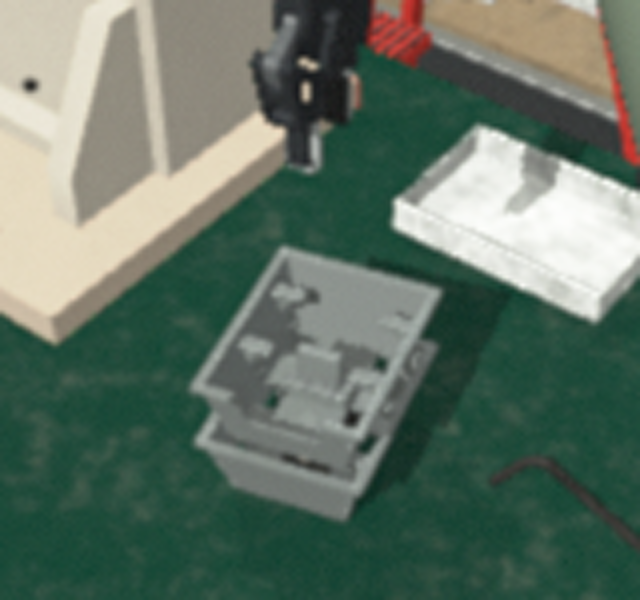

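View pics/r_top.png

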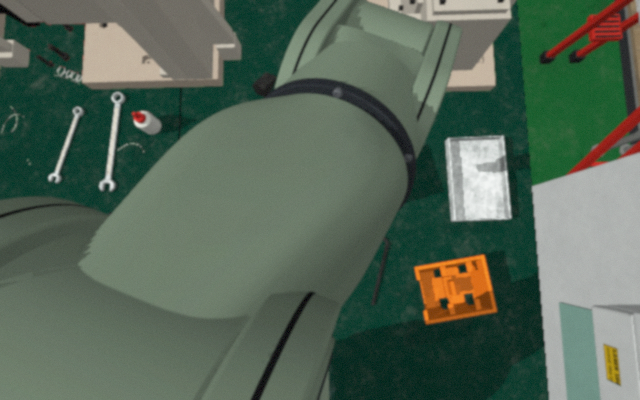

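The stack is free of the gripper and looks level: upper rim corners at crop (283,248), (441,292), (358,440) and (193,387). I'll clear the arm from the top view for a two-view check.

Call:
step_arm(
  rows=[
    [[0,0.54,0.47,0,0,0,0],[0,0.54,0.47,0,0,0,0],[0,0.54,0.47,0,0,0,0],[0,0.54,0.47,0,0,0,0],[0,0.54,0.47,0,0,0,0],[0,0.54,0.47,0,0,0,0],[0,0.54,0.47,0,0,0,0],[0,0.54,0.47,0,0,0,0]],
  ],
)

```text
time_s: 15.5
tcp_pos: [0.3692, -0.4011, 0.2696]
orientation: [-53.1, 89.6, 142.5]
force: [0.1, 1.5, 0.1]
finger_gap: 0.498
```

Call:
step_arm(
  rows=[
    [[0,0.5,0.6,0,0,0,0],[0,0.5,0.6,0,0,0,0],[0,0.5,0.6,0,0,0,0],[0,0.3,0.5,0,0,0,0],[0,0,0,0,0,0,0]],
  ],
)

```text
time_s: 16.0
tcp_pos: [0.2929, -0.5002, 0.2633]
orientation: [-57.5, 89.0, 137.9]
force: [1.4, -0.1, -0.5]
finger_gap: 0.5
```

```bash
python3 plan.py 0.3 -0.45 0.28 -74.7 1; python3 - <<'E'
from h import *
for n in("scene","top"):
    im,K,R,t=cam(n); cv2.imwrite(f"pics/f_{n}.png",im)
im=cv2.imread("pics/f_top.png");cv2.imwrite("pics/f_z.png",cv2.resize(im[120:240,290:410],None,fx=5,fy=5,interpolation=cv2.INTER_CUBIC))
im=cv2.imread("pics/f_scene.png");cv2.imwrite("pics/f_sz.png",cv2.resize(im[130:220,260:360],None,fx=6,fy=6,interpolation=cv2.INTER_CUBIC))
E
```

```text
t 16.0 pos [ 0.2929 -0.5002  0.2633] yaw -74.6 toolx [-0.012  0.011 -1.   ] j [ 54.  40.   5.  80.  -3.  61. -15.] F [ 1.4 -0.1 -0.5] gap 0.5
remaining [0.0071 0.0502 0.0167] -0.1
[-0.42, -1.16, -0.5] 0.02
```

View pics/f_z.png

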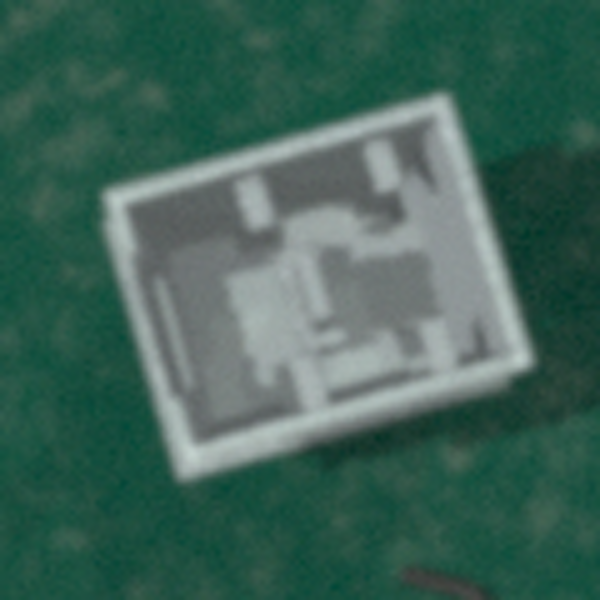

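View pics/f_sz.png

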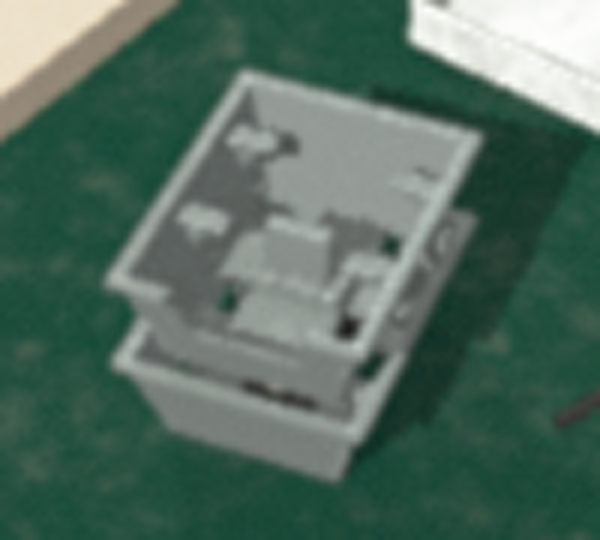

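```bash
python3 - <<'E'
from h import *
_,K,R,t=cam("top");_,K2,R2,t2=cam("scene")
a=(np.array([(450,93),(108,190),(533,367)],float)+.5)/5-.5+[290,120]
b=(np.array([(246,72),(107,282),(482,137)],float)+.5)/6-.5+[260,130]
X=cv2.triangulatePoints(K@np.c_[R,t],K2@np.c_[R2,t2],a.T,b.T);X=(X[:3]/X[3]).T;print(X.round(4))
c=(X[1]+X[2])/2;d=X[0]-X[1];print("centre",c.round(4),"yaw",np.degrees(np.arctan2(d[1],d[0])).round(1),np.linalg.norm(d),np.linalg.norm(X[2]-X[0]))
# scene with plane .112 full four corners
b4=(np.array([(246,72),(107,282),(362,357),(482,137)],float)+.5)/6-.5+[260,130]
q=plane(b4,.112,K2,R2,t2);print("scene plane centre",q.mean(0).round(4))
print("z=.095 sizes",[np.linalg.norm(p[0]-p[1]).round(4) for p in (plane(b4,.095,K2,R2,t2),q)])
# lower bin visible rim corners, scene: far-left, near-left
l=(np.array([(113,362),(367,440)],float)+.5)/6-.5+[260,130];print("lower now",plane(l,.06,K2,R2,t2).round(4)[:,:2])
l0=(np.array([(437,203),(600,252)],float)+.5)/4-.5+[170,140];print("lower start",plane(l0,.06,K2,R2,t2).round(4)[:,:2])
E
```

```text
[[ 0.5583 -0.2555  0.1104]
 [ 0.5178 -0.1043  0.1101]
 [ 0.4364 -0.2867  0.1119]]
centre [ 0.4771 -0.1955  0.111 ] yaw -75.0 0.15652443764159843 0.12582380136827764
scene plane centre [ 0.4766 -0.1951  0.112 ]
z=.095 sizes [np.float64(0.1599), np.float64(0.1564)]
lower now [[ 0.5158 -0.1011]
 [ 0.392  -0.135 ]]
lower start [[ 0.5137 -0.1006]
 [ 0.3951 -0.1339]]
```

The upper rim is at z ≈ 0.111, against 0.112 if seated and 0.095 if nested. The centre is about 3 mm off, yaw -75.0° against a target of -74.7°, and the loaded bin hasn't moved. Handing in.

```bash
python3 -c "
from h import *
print(robot.get_obs()['time_s'],robot.hand_in())"
```

```text
the job is handed in; nothing more can be done
16.2 None
```

The empty bin now stands turned half round on the loaded bin's lugs. I handed the job in at 16.2 s with the arm well clear. I gripped the bin by its web, lifted it, turned it about 155°, lowered it onto the lugs and withdrew.

These last checks are from the cameras; handing in gives no verdict:

| Check | Measured | Expected |
|---|---|---|
| Upper rim height, two views | 0.110 to 0.112 m at three corners (level within about 1°) | 0.112 m seated, 0.095 m nested |
| Centre of upper bin over the loaded bin | about 3 mm off | within 16 mm |
| Upper bin's heading | -75.0° | -74.7° (target) |
| Loaded bin's two visible corners | within about 3.5 mm of the start, close to picking error | within 40 mm |

Two readings didn't agree cleanly during set-down:
- **Wrist force:** it never clearly showed the bin's weight coming off the gripper. I judged it seated because the TCP dropped about 4 mm while the bin stayed put in the picture.
- **Held-bin outline:** before lowering, the predicted outline was a few mm off the picture, within the 10 mm play.

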